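# Isolate the printer bed and lift a hot print with tongs

### The job

The print is finished and the bed is still hot: first switch the bed heater off by turning the red handle of the isolator box anticlockwise (seen from above, about 60 degrees) all the way to its off stop. Then pick up the tongs, close their jaws on the yellow stepped bracket on the black bed and lift it, keeping the gripper itself off the bracket and leaving the other prints and things where they are. Finish while holding: the program ends with the gripper still squeezing the tongs and the tongs holding the bracket, still, about 12 cm above the bed.

Things in the scene. Friction and masses are not known exactly. Their poses are not given: they have to be found in the camera images.
- isolator: Fixed grey box 110 x 100 mm and 58 mm high with a yellow top plate; origin at the centre of its underside, x and y along its sides. The red handle is on its top, on the vertical axis through the origin. A red dot on the plate at 30 degrees from +x towards +y marks on, a black dot at +y marks off.
- handle_grip (a point): Point to grip on the red handle, on the turning axis, 95 mm above the table. The handle is a bar 70 mm long, 16 mm thick, flat sides from 71 to 107 mm above the table; below it a black collar, top 66 mm (red hub to 73 mm, 40 mm across). The point turns with the handle; its y axis runs along the bar, towards the white mark.
- isolator_handle (a joint): Angle of the red handle: 1.047 = on (bar turned 60 degrees clockwise from off, white mark at the red dot), 0 = off (bar along the box's y axis, white mark at the black dot). Off is reached by turning the bar 60 degrees anticlockwise seen from above. Firm stops at both ends; it takes about 0.1 N m to turn and stays where it is left.
- mat: Fixed pale turquoise mat 270 x 150 mm, 3 mm thick, on which the tongs stand; origin at the centre of its underside.
- tongs: Loose sprung steel tongs, 0.12 kg, 215 mm long, standing on the mat on two black jaws and a round pivot foot; the arms form a level V that opens forwards. Origin at mat height, midway between the blue grip sleeves; x points along the tongs to the jaws (roughly away from the robot), z up. Pivot at x = -95 mm, jaws' middle at x = +100 mm, balance point within 15 mm of the origin.
- tongs_grip (a point): Point to grip, 32 mm above the tongs' origin, midway between the blue sleeves (52 mm long, 24 mm high), which are squeezed across y. Width over the sleeves 54 mm open, 37 mm with the jaws closed on the bracket. The spring pushes back about 4 N a side open, 7 N closed on the bracket: squeezed by a few mm the tongs are held firmly and can be carried with jaws still open.
- tongs_left (a joint): Closing angle of the tongs' left arm (the right one follows it): 0 = open (jaw gap 60 mm), about 0.09 = jaws 24 mm apart (closed on the bracket), 0.15 = shut. The gap is about 60 mm minus 390 mm per rad. Each jaw gets about half of the gripping force in excess of the spring's.
- jaw_left: Black jaw block on the tongs' left (+y) arm, 26 mm long, 11 mm thick, 34 mm high; origin at the middle of its inner face, x along the jaw, y outward. Its foot is level with the tongs' origin (16 mm below this point), its top is 18 mm above this point.
- jaw_right: The same on the right (-y) arm: origin at the middle of the inner face.
- bed: Fixed black heated printer bed, plate 220 (x) x 200 (y) mm, top 45 mm above the table; origin at the table under its centre. In front of it (x = -128 mm) there is only a black rail end 28 mm high. Three yellow prints lie on it.
- bracket: The loose yellow print to lift, about 0.03 kg: the nearest of the three, a stepped block (upside-down T). Foot 36 mm along x, 24 mm along y, 14 mm high; upright 18 mm along x, 24 mm along y, up to 34 mm high, with a black dot on top. Origin at the centre of its underside. Its flat sides, 24 mm apart across y, are for the jaws; its x axis points roughly away from the robot.
- bar: Loose yellow printed bar 22 x 60 x 16 mm at the far side of the bed; stays where it is. Origin at the centre of its underside.
- channel: Loose yellow printed U channel 30 x 50 x 20 mm at the far side of the bed; stays where it is. Origin at the centre of its underside.
- scraper: Loose scraper with orange handle, 240 x 65 mm long, lying across in front of the robot, about 20 mm high; stays where it is. Origin at its middle.
- spray: Loose white bottle, 60 mm wide, 150 mm high; stays where it is. Origin at the centre of its underside.
Mind the look-alikes: they are no part of the job. There is more than one size of the isolator; the job needs the smaller.

How it is judged (in metres and radians):
On the way, in this order (a step that is already met when the one before it is completed fails the run):
1. the isolator handle is at off (within 0.1 rad of its stop) (value of joint isolator_handle below 0.1 rad), for 0.2 s.
2. the tongs are held by the gripper and lifted off the mat (height (world z) of tongs above 0.03 m and contact force between the fingers and tongs above 1 N), for 0.2 s.
3. the bracket, still on the bed, is squeezed between both jaws (z of bracket in the frame of bed below 0.06 m and contact force between each of jaw_left, jaw_right and bracket above 1 N), for 0.1 s.
At the end, for the whole second after the job is handed in: Bracket still (under 0.04 m/s), over 0.5 N from each jaw, its underside over 80 mm above the bed top, untouched by the arm; tongs gripped (over 1 N), off the bed, over 100 mm above the table; isolator handle within 0.1 rad of off (z of bracket in the frame of bed above 0.125 m and height (world z) of tongs above 0.1 m and contact force between each of jaw_left, jaw_right and bracket above 0.5 N and contact force between the fingers and tongs above 1 N and contact force between the arm and bracket below 0.1 N and contact force between tongs and bed below 0.1 N and linear speed of bracket below 0.04 m/s and value of joint isolator_handle below 0.1 rad); the arm keeps its last pose, push and grip.
It fails at once if the gripper or arm touches the hot bracket (contact force between any of the arm, the fingers and bracket above 0.5 N).
It fails at once if another print on the bed is moved more than 25 mm (distance of any of bar, channel from where it was at the start of the episode above 0.025 m).
It fails at once if the scraper or bottle is moved more than 25 mm (distance of any of scraper, spray from where it was at the start of the episode above 0.025 m).
It also fails if it takes over 58 s, if anything falls off the work surface, if the arm or the gripper's body presses on something with over 40 N, if the wrist force passes 120 N, or if a joint passes its speed limit or range.

### The arm

A 7-joint arm with a two-finger parallel gripper is mounted at the origin on the work surface. World frame = base frame: x ahead of the robot, y to its left, z up, the work surface at z = 0. Lengths are in mm, angles in rad, forces in N, time in s.
With the tool pointing down it reaches from about 350 to 900 mm from the base axis. Payload 19.9 kg.
Tool frame: the origin (TCP) lies on the centre line of the jaws, within the pads' length; the fingertips stand 19 mm ahead of it and the grasp point (between the pads) is the TCP; z points along the fingers, y is the line along which they close (so a half turn about z gives the same grasp; the last joint's range is limited). The gripper opens to 85 mm and grips with 20 to 120 N. Pads are 22 mm wide; open, the fingers measure 114 mm over their backs; the gripper's body (76 mm by 85 mm) begins 54 mm behind the grasp point. The pads swing forward as they close: fully open they stand 13 mm farther back than shut.
Start: joints at [-1.188, 0.417, -0.01, 1.614, 0.005, 1.111, -0.053], TCP at [257.004, 569.695, 250.26] pointing down, gripper open.
Joint ranges: [-2.81, 2.81], [-0.39, 2.02], [-1.27, 1.25], [0.06, 2.57], [-1.19, 4.33], [0.19, 2], [-2.82, 2.82]. Speed limits (rad/s): [1.89, 1.89, 2.39, 2.39, 3.01, 3.01, 3.01].

### API

Orientations are given as a unit quaternion [w, x, y, z].
In Python, from cell import readout, cams, arm gives the robot as it stands. The module is installed in compiled form; this text tells all that it offers.
- The arm moves only by the tool send_rows, never from a script. Its argument "motion" is a list of rows, each a list of 7 numbers: the shift along the world's x, y, z normalised to -1 to 1, where 1 is 1000 mm, then the turn, a rotation vector about the world's x, y, z normalised to -1 to 1, where 1 is 45 degrees, then the opening, from 0 (shut) to 1 (fully open). In form: [[x, y, z, rx, ry, rz, claw], ...]. A call has 1 to 10 rows; each row is the pose to reach, as a shift and turn from the pose commanded when the call began; what a row does not reach only later rows make up. A row lasts 1/12 s, in which the tool goes at most 41.7 mm and 7.16 degrees, less where a joint would pass 70% of its speed; a pose out of reach is approached as far as the arm can. A call with a number of a shift or a turn outside -1 to 1 is refused whole. A call with a gripper value outside its range is refused whole. The fingers move at their own pace and stop on an object; the grip force is fixed at half the most. Time passes only in rows, so rows that repeat a pose let the fingers close. It gives the time, the measured TCP pose, the force, the opening and the grip force at its end, in the units of the state.
- readout.observe(): the state, without advancing time (a new reading comes with each control period).
- cams.snapshot(name): name is "scene" or "top" or "wrist"; returns a dict with "color" (480x640x3 uint8, red, green, blue), "fx", "fy", "cx", "cy" (pixels), "eye" and "rotation" of the camera in the world; the wrist camera has in their place "T_tool_cam" (4x4, takes a point from camera to tool coordinates, whose origin is the TCP and whose axes are the flange's). Camera axes: x right, y down, z forward; pixel columns grow to the right and rows downward; lengths in mm; the calibration is good to about 2 mm. A picture is of the moment at which its call begins: read the wrist's pose just before it. There is no depth.
- arm.sign_off(): hands the job in; it is judged then, once.
The state is a dict: "time_s": time; "joints": joint angles; "qd": joint speeds; "joint_efforts": joint torques, N m; "ee_pos": TCP position; "orientation": TCP orientation; "contact_force": force on the tool from outside, world axes, zero at the start; "moment": the same for the moment, N m; "opening": opening from 0.0 (shut) to 1.0 (fully open); "grip_force": force on a finger pad.
Only numpy, scipy, OpenCV 4.12 (cv2) and the standard library are available. Lean on these libraries where they do the work, as an engineer would, in place of code of your own. Each camera call takes 0.05 s, during which the arm holds its last target. There are 200 camera calls.

## Working session

There is one attempt and no reset: what is moved stays moved. The work goes in short steps, Python scripts to look and compute and a tool call to move; the robot and the scene stay as the last step left them, time stands still between calls to the robot, and variables do not carry over. Pictures are saved under pics/ and viewed, at most 12 in all, crops included, and the job is handed in when it is done.

Besides the shell and the picture viewer there is one more tool, called after "Emit:" as name([rows], argument=value, ...), one row to a line, values as JSON. send_rows: Moves the arm, as the interface text tells. Scaled input: -1 to 1 covers 1000 mm each way for a shift and 45 degrees each way for a turn. Its arguments: {"type":"object","properties":{"motion":{"type":"array"}},"required":["motion"]}

```bash
mkdir -p pics; cat > h.py <<'E'
import numpy as np, cv2
from cell import readout, cams, arm
def snap(n):
    s=readout.observe() if n=="wrist" else None
    c=cams.snapshot(n)
    if s is not None:
        from scipy.spatial.transform import Rotation as R
        q=s["orientation"]; T=np.eye(4); T[:3,:3]=R.from_quat([q[1],q[2],q[3],q[0]]).as_matrix(); T[:3,3]=s["ee_pos"]
        T=T@np.array(c["T_tool_cam"]); c["eye"]=T[:3,3]; c["rotation"]=T[:3,:3]
    return c
def ray(c,u,v,z):
    d=np.array(c["rotation"])@np.array([(u-c["cx"])/c["fx"],(v-c["cy"])/c["fy"],1]); e=np.array(c["eye"])
    return (e+d*(z-e[2])/d[2]).round(1)
def proj(c,p):
    q=np.array(c["rotation"]).T@(np.array(p)-np.array(c["eye"])); return (c["fx"]*q[0]/q[2]+c["cx"],c["fy"]*q[1]/q[2]+c["cy"])
def save(c,f): cv2.imwrite("pics/"+f,cv2.cvtColor(c["color"],cv2.COLOR_RGB2BGR))
E
python3 - <<'E'
from h import *
import pickle
for n in ("top","scene"):
    c=snap(n); save(c,n+"0.png"); pickle.dump(c,open(n+".pkl","wb")); print(n,c["eye"],np.array(c["rotation"]).round(2).tolist(),c["fx"])
print(readout.observe())
E
```

```text
top [ 241.06821426   -5.43784614 1287.97854878] [-0.07, 0.72, -0.68, 0.07] 595.3649712833677
scene [1238.33302513 -285.90811899  591.96096953] [-0.4, 0.71, 0.51, -0.27] 474.8973186716455
{'time_s': 0.1, 'joints': array([-1.18849657,  0.41793433, -0.01031015,  1.61409854,  0.00469277,
        1.11066818, -0.05302336]), 'qd': array([-0.00029253, -0.00085402,  0.00021288, -0.00263763, -0.00033003,
        0.00073435,  0.00051784]), 'joint_efforts': array([ 1.89933817e-03, -8.65822506e+01,  6.79754578e-01, -4.35632336e+01,
        1.90692366e-02,  5.04576557e-03,  3.20769254e-05]), 'ee_pos': array([256.90344778, 569.45517419, 249.7167473 ]), 'orientation': array([-7.69495835e-05,  2.10323552e-01,  9.77631684e-01, -5.36752246e-04]), 'contact_force': array([-0.10430423, -0.25715795, -0.06980396]), 'moment': array([-0.00177354,  0.03360058, -0.01553648]), 'grip_force': 0.0, 'opening': 1.001263795580722}
```

View pics/top0.png

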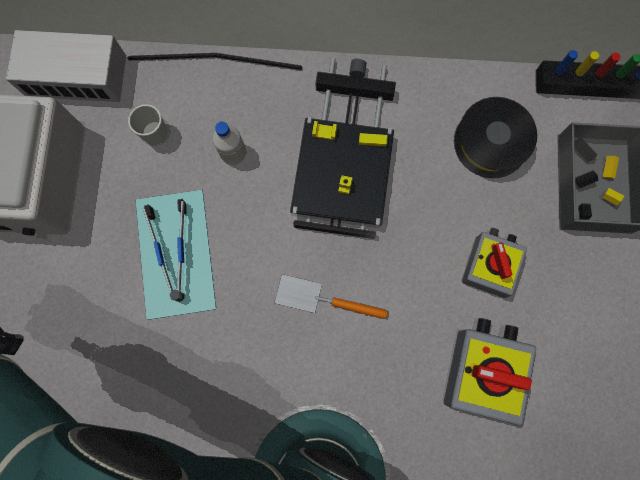

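View pics/scene0.png

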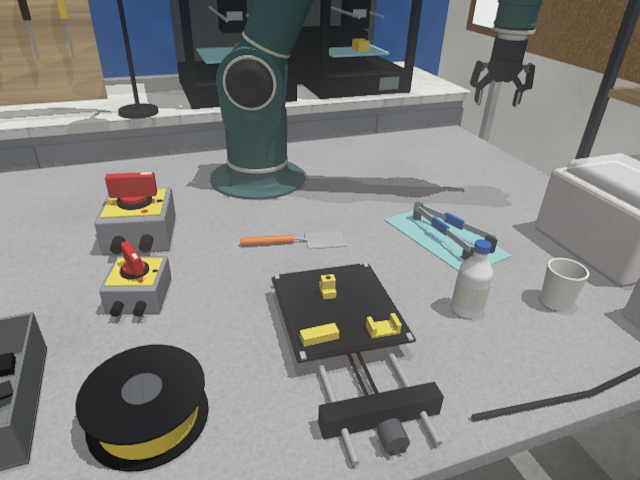

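Top view: the tongs on the mat are around (168,250). The bracket with its dot is at (345,184), the bar at (373,140) and the channel at (325,130). There are two isolators, a small one at (497,263) and a large one at (493,375). The small one is about 53 px wide, which is 110 mm at this height, so it fits the description. I'll confirm it in an enlarged crop while measuring.

```bash
cat > m.py <<'E'
from h import *
import pickle
c=pickle.load(open("top.pkl","rb")); im=c["color"]; hsv=cv2.cvtColor(im,cv2.COLOR_RGB2HSV)
def comps(lo,hi,box,amin=15):
    m=cv2.inRange(hsv,lo,hi); k=np.zeros_like(m); x0,y0,x1,y1=box; k[y0:y1,x0:x1]=m[y0:y1,x0:x1]
    cs,_=cv2.findContours(k,cv2.RETR_EXTERNAL,cv2.CHAIN_APPROX_NONE)
    return [q for q in cs if cv2.contourArea(q)>=amin]
def show(name,cs,z):
    for q in cs:
        r=cv2.boxPoints(cv2.minAreaRect(q)); W=np.array([ray(c,u,v,z) for u,v in r])
        e=W[1]-W[0]; f=W[2]-W[1]
        print(name,"px",r.mean(0).round(1),"ctr",W.mean(0).round(1),"sides",np.linalg.norm(e).round(1),np.degrees(np.arctan2(e[1],e[0])).round(1),np.linalg.norm(f).round(1),np.degrees(np.arctan2(f[1],f[0])).round(1))
Y=((22,120,100),(34,255,255))
show("plate",comps(*Y,(450,220,540,300)),58)
show("red",comps((0,120,90),(8,255,255),(450,220,540,300)),107)
show("redbig",comps((0,120,90),(8,255,255),(440,320,540,430)),107)
show("platebig",comps(*Y,(440,320,540,430)),58)
show("bracket",comps(*Y,(330,165,360,200)),72)
show("sleeve",comps((105,120,60),(125,255,255),(130,190,215,320)),35)
show("mat",comps((80,40,100),(100,255,255),(120,180,225,325),500),3)
for b,n in(((140,195,160,225),"jawL"),((172,192,192,218),"jawR"),((165,285,190,305),"pivot")):
    show(n,comps((0,0,0),(179,255,60),b,10),37)
show("bed",comps((0,0,0),(179,255,70),(280,118,400,228),3000),45)
a=cv2.resize(im[225:305,450:540],None,fx=4,fy=4,interpolation=cv2.INTER_CUBIC)
b=cv2.resize(im[185:315,130:220],None,fx=2.46*1,fy=2.46,interpolation=cv2.INTER_CUBIC)
d=cv2.resize(im[160:210,320:370],(200,200),interpolation=cv2.INTER_CUBIC)
o=np.zeros((330,800,3),np.uint8); o[:320,:360]=a; o[:b.shape[0],362:362+b.shape[1]]=b[:330]; o[:200,590:790]=d
cv2.imwrite("pics/crop1.png",o[...,::-1])
E
python3 m.py
```

```text
Traceback (most recent call last):
  File "m.py", line 14, in <module>
    show("plate",comps(*Y,(450,220,540,300)),58)
    ~~~~^^^^^^^^^^^^^^^^^^^^^^^^^^^^^^^^^^^^^^^^
  File "m.py", line 10, in show
    r=cv2.boxPoints(cv2.minAreaRect(q)); W=np.array([ray(c,u,v,z) for u,v in r])
                                                     ~~~^^^^^^^^^
  File "h.py", line 12, in ray
    d=np.array(c["rotation"])@np.array([(u-c["cx"])/c["fx"],(v-c["cy"])/c["fy"],1]); e=np.array(c["eye"])
      ~~~~~~~~~~~~~~~~~~~~~~~^~~~~~~~~~~~~~~~~~~~~~~~~~~~~~~~~~~~~~~~~~~~~~~~~~~~~~
ValueError: matmul: Input operand 1 has a mismatch in its core dimension 0, with gufunc signature (n?,k),(k,m?)->(n?,m?) (size 3 is different from 4)
```

```bash
python3 - <<'E'
s=open('h.py').read()
s=s.replace('    return c\n','''    else:
        q=c["rotation"]; c["rotation"]=R.from_quat([q[1],q[2],q[3],q[0]]).as_matrix()
    return c
''',1).replace('        from scipy.spatial.transform import Rotation as R\n','').replace('import numpy','from scipy.spatial.transform import Rotation as R\nimport numpy',1)
open('h.py','w').write(s)
from h import *
import pickle
for n in("top","scene"):
    pickle.dump(snap(n),open(n+".pkl","wb"))
E
python3 m.py
```

```text
plate px [497.5 262.8] ctr [ 456.9 -349.2   58. ] sides 86.0 -18.6 88.4 -107.0
red px [493.1 263.4] ctr [ 446.3 -326.5  107. ] sides 12.7 -69.7 33.5 -162.8
red px [504.1 259.2] ctr [ 456.4 -348.5  107. ] sides 17.1 -69.8 68.0 -163.5
redbig px [504.  376.5] ctr [ 226.6 -348.1  107. ] sides 104.9 -86.7 54.6 179.4
redbig px [486. 350.] ctr [ 274.7 -313.2  107. ] sides 11.7 -86.6 11.5 180.0
platebig px [494.7 376.8] ctr [ 224.8 -343.6   58. ] sides 126.2 -13.5 132.7 -100.6
bracket px [343.5 189.5] ctr [592.4 -19.   72. ] sides 9.5 -7.9 23.2 -98.4
bracket px [345.2 180.4] ctr [612.6 -21.6  72. ] sides 20.8 -7.7 23.8 -98.5
sleeve px [158.  253.3] ctr [438.8 368.2  35. ] sides 8.8 -73.4 52.1 -160.7
sleeve px [179.5 249. ] ctr [450.6 323.4  35. ] sides 8.8 -83.4 52.7 -170.9
mat px [174.1 254.3] ctr [446.2 342.8   3. ] sides 155.6 -79.8 274.5 -167.9
jawL px [150. 212.] ctr [527.4 395.4  37. ] sides 14.9 -67.1 34.4 -155.6
jawR px [184.5 209.5] ctr [537.3 321.6  37. ] sides 33.5 6.3 6.5 -87.4
jawR px [179.2 204.7] ctr [547.4 334.4  37. ] sides 27.1 -3.6 8.7 -97.3
pivot px [180.1 297. ] ctr [348.4 310.3  37. ] sides 18.8 -17.4 12.9 -109.4
bed px [341.5 174.7] ctr [636.  -13.2  45. ] sides 264.2 -3.1 206.4 -94.5
```

View pics/crop1.png

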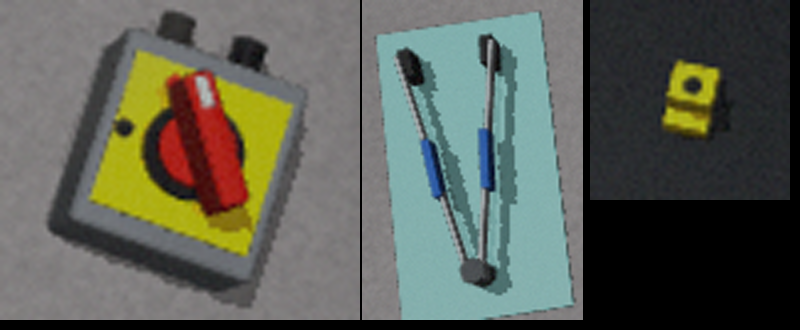

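The crop confirms it. The small isolator has its black dot at crop (125,127) and the white mark on the upper end of the red bar, so it is on. The tongs lie open on the mat, and the bracket has its black dot on top. Moving to the isolator.

Emit:
send_rows([
  [0.14, -0.27, 0.05, 0, 0, -1, 1],
  [0.14, -0.27, 0.05, 0, 0, -1, 1],
  [0.14, -0.27, 0.05, 0, 0, -1, 1],
  [0.14, -0.27, 0.05, 0, 0, -1, 1],
  [0.14, -0.27, 0.05, 0, 0, -1, 1],
  [0.14, -0.27, 0.05, 0, 0, -1, 1],
  [0.14, -0.27, 0.05, 0, 0, -1, 1],
  [0.14, -0.27, 0.05, 0, 0, -1, 1],
  [0.14, -0.27, 0.05, 0, 0, -1, 1],
])

```text
time_s: 0.95
ee_pos: [399.2, 295.9, 301.3]
orientation: [0.0, 0.571, 0.821, 0.001]
contact_force: [-0.4, 0.5, -0.5]
opening: 0.999
grip_force: 0.0
```

Emit:
send_rows([
  [0.08, -0.33, 0, 0, 0, -1, 1],
  [0.08, -0.33, 0, 0, 0, -1, 1],
  [0.08, -0.33, 0, 0, 0, -1, 1],
  [0.08, -0.33, 0, 0, 0, -1, 1],
  [0.08, -0.33, 0, 0, 0, -1, 1],
  [0.08, -0.33, 0, 0, 0, -1, 1],
  [0.08, -0.33, 0, 0, 0, -1, 1],
  [0.08, -0.33, 0, 0, 0, -1, 1],
  [0.08, -0.33, 0, 0, 0, -1, 1],
  [0.08, -0.33, 0, 0, 0, -1, 1],
])

```text
time_s: 1.78
ee_pos: [477.2, -32.8, 300.2]
orientation: [0.0, 0.841, 0.541, -0.0]
contact_force: [-1.0, 0.8, -0.5]
opening: 1.001
grip_force: 0.0
```

Emit:
send_rows([
  [-0.02, -0.32, 0, 0, 0, -1, 1],
  [-0.02, -0.32, 0, 0, 0, -1, 1],
  [-0.02, -0.32, 0, 0, 0, -1, 1],
  [-0.02, -0.32, 0, 0, 0, -1, 1],
  [-0.02, -0.32, 0, 0, 0, -1, 1],
  [-0.02, -0.32, 0, 0, 0, -1, 1],
  [-0.02, -0.32, 0, 0, 0, -1, 1],
  [-0.02, -0.32, 0, 0, 0, -1, 1],
  [-0.02, -0.32, 0, 0, 0, -1, 1],
  [-0.02, -0.32, 0, 0, 0, -1, 1],
])

```text
time_s: 2.62
ee_pos: [456.9, -350.8, 299.6]
orientation: [-0.0, 0.984, 0.179, -0.001]
contact_force: [0.5, 0.5, 0.3]
opening: 1.003
grip_force: 0.0
```

```bash
python3 - <<'E'
from h import *
s=readout.observe(); print(s["ee_pos"],s["orientation"],s["joints"],s["time_s"])
c=snap("wrist"); print(np.array(c["T_tool_cam"]).round(2)); save(c,"w1.png")
import pickle; pickle.dump(c,open("w1.pkl","wb"))
E
```

```text
[ 456.90749993 -350.76794453  299.62427341] [-1.64046161e-04  9.83830858e-01  1.79098835e-01 -6.50416926e-04] [-0.06335995  0.38416749  0.86344778  1.70190943 -0.30961085  1.2005966
 -0.33260145] 2.6167
[[   0.     -0.97   -0.26   64.92]
 [   1.      0.     -0.     -0.74]
 [   0.     -0.26    0.97 -124.36]
 [   0.      0.      0.      1.  ]]
```

View pics/w1.png

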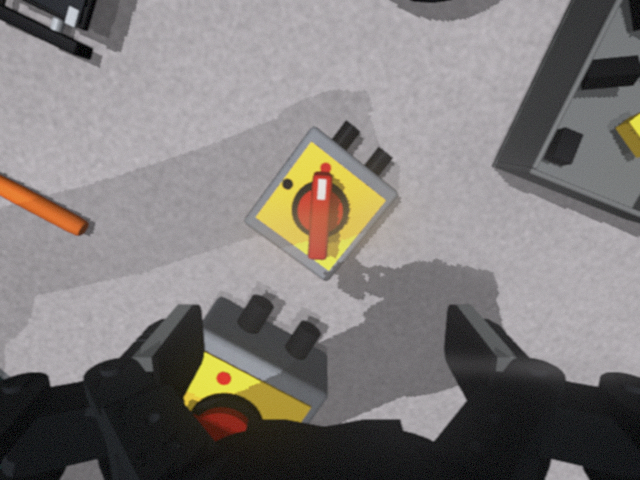

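The wrist view shows the small isolator with plate centre about (320,205), red bar (320,215) with its white mark (321,188), red dot (325,167) and black dot (288,184). The large isolator is at the bottom, around (250,400), and stays out of the way. Measuring precisely.

```bash
cat > m2.py <<'E'
import m0
E
python3 - <<'E'
from h import *
import pickle
c=pickle.load(open("w1.pkl","rb")); hsv=cv2.cvtColor(c["color"],cv2.COLOR_RGB2HSV)
def cc(m,box,amin):
    k=np.zeros_like(m);x0,y0,x1,y1=box;k[y0:y1,x0:x1]=m[y0:y1,x0:x1]
    return [q for q in cv2.findContours(k,cv2.RETR_EXTERNAL,cv2.CHAIN_APPROX_NONE)[0] if cv2.contourArea(q)>=amin]
def show(n,cs,z):
    for q in cs:
        P=np.array([ray(c,u,v,z)[:2] for u,v in q[:,0]],np.float32)
        r=cv2.minAreaRect(P); b=cv2.boxPoints(r);e=b[1]-b[0];f=b[2]-b[1]
        print(n,np.round(r[0],1),"area px",cv2.contourArea(q),*[(np.linalg.norm(x).round(1),np.degrees(np.arctan2(x[1],x[0])).round(1)) for x in(e,f)])
box=(240,130,400,275)
show("plate",cc(cv2.inRange(hsv,(22,120,90),(34,255,255)),box,300),58)
red=cv2.inRange(hsv,(0,130,60),(8,255,255))|cv2.inRange(hsv,(172,130,60),(179,255,255))
show("red58",cc(red,box,15),58)
show("white",cc(cv2.inRange(hsv,(0,0,170),(179,60,255)),(300,170,340,210),20),107)
show("black",cc(cv2.inRange(hsv,(0,0,0),(179,255,60)),(278,174,298,194),5),58)
v=hsv[...,2]
top=cv2.inRange(hsv,(0,130,150),(8,255,255)); show("bartop",cc(top,(300,165,340,265),50),107)
print([ (y,hsv[y,320].tolist()) for y in range(170,262,12)], hsv[230,300:345].tolist()[::4])
E
```

```text
plate [ 454.2 -346.5] area px 4850.5 (np.float32(85.4), np.float32(-16.9)) (np.float32(85.3), np.float32(73.1))
red58 [ 450.2 -348.2] area px 2031.0 (np.float32(41.6), np.float32(-55.1)) (np.float32(85.7), np.float32(34.9))
white [ 477.5 -339.5] area px 130.5 (np.float32(6.1), np.float32(-72.6)) (np.float32(15.8), np.float32(17.4))
bartop [ 454. -342.] area px 1720.0 (np.float32(23.3), np.float32(-72.7)) (np.float32(68.0), np.float32(17.3))
[(170, [17, 176, 211]), (182, [30, 4, 229]), (194, [15, 4, 227]), (206, [5, 181, 196]), (218, [7, 167, 195]), (230, [6, 160, 193]), (242, [5, 156, 190]), (254, [4, 162, 191])] [[23, 142, 191], [17, 80, 111], [11, 125, 139], [6, 156, 196], [6, 161, 196], [6, 160, 193], [6, 160, 193], [10, 134, 145], [15, 117, 116], [17, 101, 109], [22, 144, 188], [25, 151, 225]]
```

Emit:
send_rows([
  [-0.002, 0.004, -0.04, 0, 0, -0.073, 1],
  [-0.002, 0.004, -0.08, 0, 0, -0.073, 1],
  [-0.002, 0.004, -0.12, 0, 0, -0.073, 1],
  [-0.002, 0.004, -0.15, 0, 0, -0.073, 1],
  [-0.002, 0.004, -0.175, 0, 0, -0.073, 1],
  [-0.002, 0.004, -0.195, 0, 0, -0.073, 1],
  [-0.002, 0.004, -0.204, 0, 0, -0.073, 1],
  [-0.002, 0.004, -0.204, 0, 0, -0.073, 1],
])

```text
time_s: 3.33
ee_pos: [455.1, -344.3, 94.8]
orientation: [-0.001, 0.988, 0.153, -0.001]
contact_force: [1.2, -0.4, 0.6]
opening: 1.0
grip_force: 0.0
```

Emit:
send_rows([
  [0, 0, 0, 0, 0, 0, 0.1],
  [0, 0, 0, 0, 0, 0, 0.1],
  [0, 0, 0, 0, 0, 0, 0.1],
  [0, 0, 0, 0, 0, 0, 0.1],
  [0, 0, 0, 0, 0, 0, 0.1],
  [0, 0, 0, 0, 0, 0, 0.1],
  [0, 0, 0, 0, 0, 0, 0.1],
  [0, 0, 0, 0, 0, 0, 0.1],
  [0, 0, 0, 0, 0, 0, 0.1],
  [0, 0, 0, 0, 0, 0, 0.1],
])

```text
time_s: 4.17
ee_pos: [455.5, -347.1, 97.0]
orientation: [0.001, 0.988, 0.151, 0.001]
contact_force: [2.4, -3.2, 7.1]
opening: 0.178
grip_force: 59.8
```

Emit:
send_rows([
  [0, 0, 0, 0, 0, 0.1, 0.1],
  [0, 0, 0, 0, 0, 0.2, 0.1],
  [0, 0, 0, 0, 0, 0.3, 0.1],
  [0, 0, 0, 0, 0, 0.4, 0.1],
  [0, 0, 0, 0, 0, 0.5, 0.1],
  [0, 0, 0, 0, 0, 0.6, 0.1],
  [0, 0, 0, 0, 0, 0.7, 0.1],
  [0, 0, 0, 0, 0, 0.8, 0.1],
  [0, 0, 0, 0, 0, 0.9, 0.1],
  [0, 0, 0, 0, 0, 1, 0.1],
])

```text
time_s: 5.0
ee_pos: [455.7, -347.4, 97.0]
orientation: [0.001, 0.854, 0.52, 0.0]
contact_force: [2.9, -5.4, 2.3]
opening: 0.178
grip_force: 59.4
```

Emit:
send_rows([
  [0, 0, 0, 0, 0, 0.08, 0.1],
  [0, 0, 0, 0, 0, 0.16, 0.1],
  [0, 0, 0, 0, 0, 0.22, 0.1],
  [0, 0, 0, 0, 0, 0.26, 0.1],
  [0, 0, 0, 0, 0, 0.29, 0.1],
  [0, 0, 0, 0, 0, 0.31, 0.1],
  [0, 0, 0, 0, 0, 0.31, 0.1],
  [0, 0, 0, 0, 0, 0.31, 0.1],
])

```text
time_s: 5.67
ee_pos: [455.8, -347.5, 97.1]
orientation: [0.002, 0.787, 0.617, 0.0]
contact_force: [6.1, -4.5, 3.1]
opening: 0.182
grip_force: 77.5
```

```bash
python3 - <<'E'
from h import *
s=readout.observe(); m=R.from_quat(np.roll(s["orientation"],-1)).as_matrix()
print(s["moment"],s["joints"].round(2),np.degrees(np.arctan2(m[1,1],m[0,1])))
E
```

```text
[-1.07070401 -0.99129292 -2.01178218] [ 0.25  0.56  0.45  1.88 -0.34  0.78  0.64] -13.776856342647804
```

At the stop: bar at about 76° against an expected off of 73°, with 2 N m of reaction. Releasing and rising.

Emit:
send_rows([
  [0, 0, 0, 0, 0, -0.05, 0.1],
  [0, 0, 0, 0, 0, -0.05, 1],
  [0, 0, 0, 0, 0, -0.05, 1],
  [0, 0, 0, 0, 0, -0.05, 1],
  [0, 0, 0, 0, 0, -0.05, 1],
  [0, 0, 0, 0, 0, -0.05, 1],
  [0, 0, 0, 0, 0, -0.05, 1],
  [0, 0, 0, 0, 0, -0.05, 1],
])

```text
time_s: 6.33
ee_pos: [455.0, -346.3, 96.2]
orientation: [-0.0, 0.798, 0.603, -0.0]
contact_force: [0.8, 0.2, -0.1]
opening: 1.001
grip_force: 0.0
```

Emit:
send_rows([
  [0, 0, 0.03, 0, 0, 0, 1],
  [0, 0, 0.07, 0, 0, 0, 1],
  [0, 0, 0.11, 0, 0, 0, 1],
  [0, 0, 0.15, 0, 0, 0.1, 1],
  [0, 0.03, 0.18, 0, 0, 0.25, 1],
  [0, 0.06, 0.2, 0, 0, 0.4, 1],
  [0, 0.1, 0.2, 0, 0, 0.55, 1],
  [0, 0.14, 0.2, 0, 0, 0.7, 1],
  [0, 0.18, 0.2, 0, 0, 0.85, 1],
  [0, 0.22, 0.2, 0, 0, 1, 1],
])

```text
time_s: 7.17
ee_pos: [454.5, -124.5, 296.6]
orientation: [0.0, 0.504, 0.864, 0.0]
contact_force: [1.6, -0.2, -0.4]
opening: 0.998
grip_force: 0.0
```

```bash
python3 - <<'E'
from h import *
c=snap("scene"); o=cv2.resize(c["color"][230:330,80:200],None,fx=4,fy=4); cv2.imwrite("pics/c2.png",o[...,::-1])
E
```

```text
(no output)
```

View pics/c2.png

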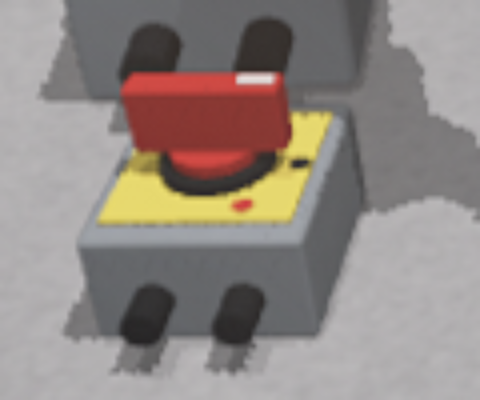

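The white mark now sits at the black dot, so the handle is off. On to the tongs.

Emit:
send_rows([
  [0, 0.04, 0, 0, 0, 0.13, 1],
  [0, 0.08, 0, 0, 0, 0.26, 1],
  [0, 0.12, 0, 0, 0, 0.4, 1],
  [0, 0.16, 0, 0, 0, 0.53, 1],
  [0, 0.2, 0, 0, 0, 0.66, 1],
  [0, 0.24, 0, 0, 0, 0.8, 1],
  [0, 0.24, 0, 0, 0, 0.83, 1],
])

```text
time_s: 7.8
ee_pos: [454.2, 120.7, 296.3]
orientation: [-0.0, 0.196, 0.981, 0.001]
contact_force: [-0.6, 0.9, -0.8]
opening: 0.998
grip_force: 0.0
```

Emit:
send_rows([
  [-0.002, 0.04, 0, 0, 0, 0.13, 1],
  [-0.004, 0.08, 0, 0, 0, 0.26, 1],
  [-0.006, 0.12, 0, 0, 0, 0.4, 1],
  [-0.008, 0.16, 0, 0, 0, 0.53, 1],
  [-0.01, 0.2, 0, 0, 0, 0.66, 1],
  [-0.01, 0.23, 0, 0, 0, 0.8, 1],
  [-0.01, 0.23, 0, 0, 0, 0.83, 1],
  [-0.01, 0.23, 0, 0, 0, 0.83, 1],
])

```text
time_s: 8.47
ee_pos: [444.5, 344.9, 295.7]
orientation: [-0.0, -0.122, 0.993, -0.0]
contact_force: [0.3, -1.0, -0.3]
opening: 0.997
grip_force: 0.0
```

```bash
python3 - <<'E'
from h import *
s=readout.observe(); m=R.from_quat(np.roll(s["orientation"],-1)).as_matrix()
print(s["ee_pos"],s["joints"].round(2),np.degrees(np.arctan2(m[1,1],m[0,1])))
c=snap("wrist"); save(c,"w2.png")
import pickle; pickle.dump(c,open("w2.pkl","wb"))
E
```

```text
[444.5444107  344.88062162 295.68923531] [-0.59  0.27 -0.15  1.71  0.04  1.16  1.06] 104.03745373202872
```

View pics/w2.png

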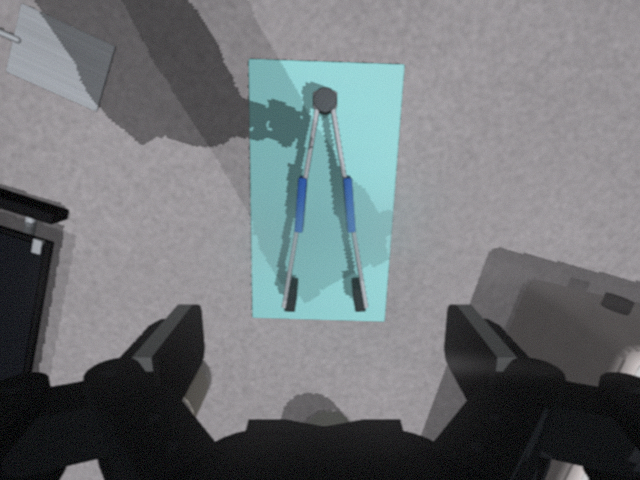

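The wrist view shows the tongs open: pivot (325,99), blue sleeves (300,204) and (349,204), jaws (291,293) and (360,293).

```bash
python3 - <<'E'
from h import *
import pickle
c=pickle.load(open("w2.pkl","rb")); hsv=cv2.cvtColor(c["color"],cv2.COLOR_RGB2HSV)
def ctr(lo,hi,box,z):
    m=cv2.inRange(hsv,lo,hi); x0,y0,x1,y1=box; v,u=np.nonzero(m[y0:y1,x0:x1]); P=np.array([ray(c,a+x0,b+y0,z)[:2] for a,b in zip(u,v)],np.float32)
    r=cv2.minAreaRect(P); bp=cv2.boxPoints(r); print(len(P),np.round(r[0],1),[ (np.linalg.norm(e).round(1),np.degrees(np.arctan2(e[1],e[0])).round(1)) for e in (bp[1]-bp[0],bp[2]-bp[1])]); return np.array(r[0])
B=((105,120,40),(125,255,255))
l=ctr(*B,(285,170,315,240),44); r=ctr(*B,(335,170,365,240),44)
p=ctr((0,0,0),(179,80,90),(311,86,339,113),47)
j1=ctr((0,0,0),(179,255,60),(282,274,300,313),37); j2=ctr((0,0,0),(179,255,60),(350,274,369,313),37)
s=(l+r)/2; j=(j1+j2)/2; print(s,j,np.linalg.norm(j-p),np.linalg.norm(s-p),np.degrees(np.arctan2(*(j-p)[::-1])), np.degrees(np.arctan2(*(s-p)[::-1])),np.degrees(np.arctan2(*(l-r)[::-1])))
E
```

```text
418 [445.5 322.9] [(np.float32(7.9), np.float32(-81.9)), (np.float32(52.4), np.float32(8.1))]
393 [434.8 367.7] [(np.float32(7.4), np.float32(-70.2)), (np.float32(51.6), np.float32(19.8))]
103 [350.5 322.4] [(np.float32(19.3), np.float32(-76.0)), (np.float32(19.9), np.float32(14.0))]
57 [539.5 336. ] [(np.float32(6.4), np.float32(-87.1)), (np.float32(33.6), np.float32(2.9))]
46 [522.4 399.9] [(np.float32(5.7), np.float32(-68.1)), (np.float32(31.6), np.float32(21.9))]
[440.15989685 345.31668091] [530.91104126 367.96141052] 186.03887722006277 92.50603774194839 14.184476642128555 14.360228376519414 -76.52569752336083
```

Emit:
send_rows([
  [-0.0025, 0.0005, -0.04, 0, 0, 0, 1],
  [-0.0025, 0.0005, -0.08, 0, 0, 0, 1],
  [-0.0025, 0.0005, -0.12, 0, 0, 0, 1],
  [-0.0025, 0.0005, -0.16, 0, 0, 0, 1],
  [-0.0025, 0.0005, -0.2, 0, 0, 0, 1],
  [-0.0025, 0.0005, -0.225, 0, 0, 0, 1],
  [-0.0025, 0.0005, -0.245, 0, 0, 0, 1],
  [-0.0025, 0.0005, -0.257, 0, 0, 0, 1],
  [-0.0025, 0.0005, -0.262, 0, 0, 0, 1],
  [-0.0025, 0.0005, -0.262, 0, 0, 0, 1],
])

```text
time_s: 9.35
ee_pos: [442.7, 343.4, 34.0]
orientation: [-0.0, -0.12, 0.993, -0.0]
contact_force: [-0.7, 0.2, 0.1]
opening: 1.002
grip_force: 0.0
```

Emit:
send_rows([
  [0, 0, 0, 0, 0, 0, 0.75],
  [0, 0, 0, 0, 0, 0, 0.68],
  [0, 0, 0, 0, 0, 0, 0.64],
  [0, 0, 0, 0, 0, 0, 0.62],
  [0, 0, 0, 0, 0, 0, 0.6],
  [0, 0, 0, 0, 0, 0, 0.58],
  [0, 0, 0, 0, 0, 0, 0.58],
  [0, 0, 0, 0, 0, 0, 0.58],
  [0, 0, 0, 0, 0, 0, 0.58],
])

```text
time_s: 10.1
ee_pos: [443.5, 344.9, 36.0]
orientation: [0.001, -0.12, 0.993, 0.001]
contact_force: [-1.0, -1.5, 12.1]
opening: 0.582
grip_force: 9.0
```

Held at 9 N. Lifting.

Emit:
send_rows([
  [0, 0, 0.01, 0, 0, 0, 0.57],
  [0, 0, 0.025, 0, 0, 0, 0.57],
  [0, 0, 0.045, 0, 0, 0, 0.57],
  [0, 0, 0.07, 0, 0, 0, 0.57],
  [0, 0, 0.1, 0, 0, 0, 0.57],
  [0, 0, 0.13, 0, 0, 0, 0.57],
  [0, 0, 0.155, 0, 0, 0, 0.57],
  [0, 0, 0.175, 0, 0, 0, 0.57],
  [0, 0, 0.18, 0, 0, 0, 0.57],
  [0, 0, 0.18, 0, 0, 0, 0.57],
])

```text
time_s: 10.93
ee_pos: [442.9, 344.5, 216.4]
orientation: [0.001, -0.12, 0.993, 0.001]
contact_force: [-0.2, 0.7, -1.4]
opening: 0.572
grip_force: 4.3
```

```bash
python3 - <<'E'
from h import *
import pickle
c=snap("wrist"); save(c,"w3.png"); pickle.dump(c,open("w3.pkl","wb"))
E
```

```text
(no output)
```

View pics/w3.png

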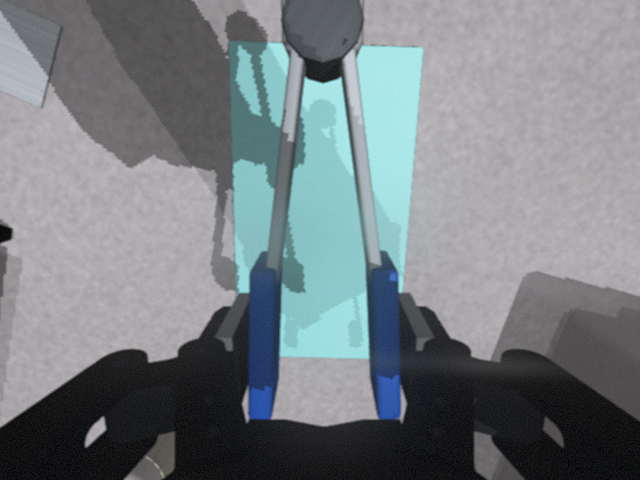

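The tongs are held level, with the pads centred on the blue sleeves at (262,335) and (385,335). Fixing the bracket position from two views.

```bash
python3 - <<'E'
from h import *
import pickle
def dot(n,box):
    c=pickle.load(open(n+".pkl","rb")); hsv=cv2.cvtColor(c["color"],cv2.COLOR_RGB2HSV)
    x0,y0,x1,y1=box
    y=cv2.inRange(hsv,(20,100,60),(36,255,255))[y0:y1,x0:x1]
    cs,h=cv2.findContours(y,cv2.RETR_CCOMP,cv2.CHAIN_APPROX_NONE)
    for q,hh in zip(cs,h[0]):
        if cv2.contourArea(q)<3: continue
        r=cv2.boundingRect(q); print(n,"hole" if hh[3]>=0 else "outer",r[0]+x0,r[1]+y0,r[2:],cv2.contourArea(q))
        if hh[3]>=0:
            k=cv2.fillPoly(np.zeros_like(y),[q],255); w=255-cv2.cvtColor(c["color"],cv2.COLOR_RGB2GRAY)[y0:y1,x0:x1].astype(float); w*=(k>0); w-=100*(k>0);w=w.clip(0)
            v,u=np.mgrid[y0:y1,x0:x1]; uu,vv=(u*w).sum()/w.sum(),(v*w).sum()/w.sum(); print(uu,vv,ray(c,uu,vv,79)); 
            return c,uu,vv
a=dot("top",(330,165,360,205)); b=dot("scene",(312,268,345,305))
def d(c,u,v): x=np.array(c["rotation"])@[(u-c["cx"])/c["fx"],(v-c["cy"])/c["fy"],1]; return np.array(c["eye"]),x/np.linalg.norm(x)
if a and b:
    e1,d1=d(*a);e2,d2=d(*b); t=np.linalg.lstsq(np.c_[d1,-d2],e2-e1,rcond=None)[0]; print(e1+t[0]*d1,e2+t[1]*d2)
E
```

```text
top outer 338 175 (15, 19) 183.0
top hole 343 179 (6, 5) 15.0
345.1651021535063 180.9425731639978 [609.3 -21.5  79. ]
scene outer 319 274 (18, 25) 331.5
scene hole 325 275 (7, 5) 14.0
327.7783132530121 277.1481927710843 [607.5 -19.   79. ]
[608.87104857 -21.46769763  80.42721973] [609.44610864 -19.81416956  80.58042474]
```

Emit:
send_rows([
  [0, -0.02, 0.015, 0, 0, 0, 0.56],
  [0.005, -0.06, 0.03, 0, 0, -0.05, 0.56],
  [0.01, -0.1, 0.03, 0, 0, -0.1, 0.55],
  [0.02, -0.14, 0.03, 0, 0, -0.17, 0.55],
  [0.03, -0.18, 0.03, 0, 0, -0.24, 0.55],
  [0.04, -0.22, 0.03, 0, 0, -0.31, 0.55],
  [0.05, -0.26, 0.03, 0, 0, -0.38, 0.55],
  [0.058, -0.3, 0.03, 0, 0, -0.44, 0.55],
  [0.064, -0.335, 0.03, 0, 0, -0.49, 0.55],
  [0.067, -0.351, 0.03, 0, 0, -0.49, 0.55],
])

```text
time_s: 11.82
ee_pos: [509.0, -11.8, 243.0]
orientation: [-0.001, 0.075, 0.997, -0.001]
contact_force: [0.2, 0.0, -0.7]
opening: 0.55
grip_force: 4.6
```

```bash
python3 - <<'E'
from h import *
import pickle
s=readout.observe()
T=snap("top"); S=snap("scene")
s=readout.observe(); print(s["ee_pos"],s["orientation"])
pickle.dump((T,S),open("ts.pkl","wb"))
a=cv2.resize(T["color"][130:230,290:410],(400,333)); b=cv2.resize(S["color"][150:320,240:400],(400,425))
o=np.zeros((425,800,3),np.uint8); o[:333,:400]=a; o[:,400:]=b; cv2.imwrite("pics/c3.png",o[...,::-1])
E
```

```text
[509.06936309 -10.32266635 242.93166265] [-9.91192176e-04  7.41925345e-02  9.97243192e-01 -7.08137453e-04]
```

View pics/c3.png

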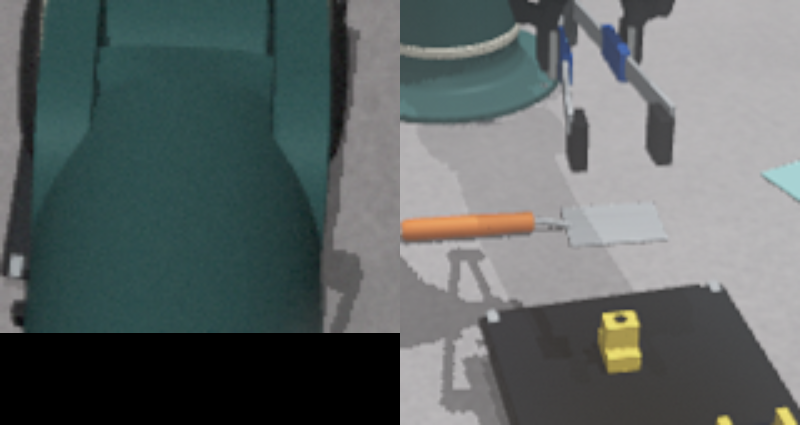

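```bash
python3 - <<'E'
from h import *
import pickle
T,S=pickle.load(open("ts.pkl","rb"))
y=np.radians(-8.4); X=np.array([np.cos(y),np.sin(y),0]); Y=np.array([-np.sin(y),np.cos(y),0])
o=np.array([509.1,-10.3,243-33])-1.5*X
for sy in(1,-1):
  for zz in (0,34):
    for yy in (22,33): print(sy,yy,zz,np.round(proj(S,o+113*X+sy*yy*Y+[0,0,zz]),1))
g=S["color"][190:222,296:356].astype(int).max(2)
m=(g<75); m[:, :]=m
n,l,st,_=cv2.connectedComponentsWithStats(m.astype(np.uint8))
print([(a[0]+296,a[1]+190,a[2],a[3],a[4]) for a in st[1:] if a[4]>20])
o=cv2.resize(S["color"][185:225,290:360],None,fx=8,fy=8,interpolation=cv2.INTER_NEAREST); print(m.shape)
for r in range(0,32,2): print(r+190,"".join("#" if v else "." for v in m[r]))
E
```

```text
1 22 0 [342.5 216.5]
1 33 0 [349. 216.]
1 22 34 [343.7 197.9]
1 33 34 [350.4 197.4]
-1 22 0 [316.1 218.5]
-1 33 0 [309.4 219.1]
-1 22 34 [316.7 199.8]
-1 33 34 [309.9 200.3]
[(np.int32(339), np.int32(192), np.int32(10), np.int32(24), np.int32(167)), (np.int32(307), np.int32(194), np.int32(8), np.int32(24), np.int32(151))]
(32, 60)
190 ............................................................
192 ............................................##.#............
194 ..............###...........................##...#..........
196 ..............####..........................###.............
198 ..............####..........................####....#.......
200 .............######........................##########.......
202 .............######........................##########.......
204 ...........########........................##########.......
206 ...........########........................##########.......
208 ...........########........................##########.......
210 ...........########.........................########........
212 ............#######..........................#######........
214 ............#######...........................######........
216 .............######.........................................
218 ............................................................
220 ............................................................
```

Emit:
send_rows([
  [0.001, 0.002, -0.02, 0, 0, 0, 0.57],
  [0.001, 0.002, -0.04, 0, 0, 0, 0.57],
  [0.001, 0.002, -0.06, 0, 0, 0, 0.57],
  [0.001, 0.002, -0.08, 0, 0, 0, 0.57],
  [0.001, 0.002, -0.09, 0, 0, 0, 0.57],
  [0.001, 0.002, -0.1, 0, 0, 0, 0.57],
  [0.001, 0.002, -0.1, 0, 0, 0, 0.57],
  [0.001, 0.002, -0.1, 0, 0, 0, 0.57],
  [0.001, 0.002, -0.1, 0, 0, 0, 0.57],
])

```text
time_s: 12.67
ee_pos: [510.9, -4.7, 145.0]
orientation: [0.0, 0.072, 0.997, 0.0]
contact_force: [-0.6, -0.5, -1.4]
opening: 0.571
grip_force: 4.3
```

```bash
python3 - <<'E'
from h import *
s=readout.observe(); m=R.from_quat(np.roll(s["orientation"],-1)).as_matrix()
print(s["ee_pos"],np.degrees(np.arctan2(m[1,1],m[0,1]))-90, m[:,2])
y=np.radians(np.degrees(np.arctan2(m[1,1],m[0,1]))-90); X=np.array([np.cos(y),np.sin(y),0]); Y=np.array([-np.sin(y),np.cos(y),0])
o=s["ee_pos"]-[0,0,33]-1.5*X
S=snap("scene")
for sy in(1,-1): print(sy,[np.round(proj(S,o+113*X+sy*yy*Y+[0,0,zz]),1).tolist() for zz in(0,34) for yy in(23,34)])
g=S["color"][230:285,296:366].astype(int); 
mm=(g.max(2)<75)
for r in range(0,55,2): print(r+230,"".join("#" if v else "." for v in mm[r]))
cv2.imwrite("pics/c4.png",cv2.resize(S["color"][210:320,270:390],None,fx=5,fy=5)[...,::-1])
E
```

```text
[510.91462714  -4.69427585 144.99091358] -8.207693042028467 [ 9.58188386e-04 -9.26925103e-06 -9.99999541e-01]
1 [[343.4, 265.3], [349.5, 264.7], [344.6, 249.1], [350.8, 248.5]]
-1 [[317.6, 267.9], [311.3, 268.5], [318.2, 251.5], [311.8, 252.1]]
230 ......................................................................
232 ......................................................................
234 ......................................................................
236 ......................................................................
238 ......................................................................
240 ......................................................................
242 ...............................................####...................
244 .................###...........................######.................
246 .................###...........................#######................
248 .................####.........................##########..............
250 .................#####........................##########..............
252 ................######....
[... 544 characters left out ...]
..################.####..
268 ................................################################.....#
270 .................###############################################..#...
272 #####################################################################.
274 ###########################...........###############################.
276 #########################..............###############################
278 ########################.........#......##############################
280 ########################................##############################
282 #######################.................##############################
284 #######################.................##############################
```

View pics/c4.png

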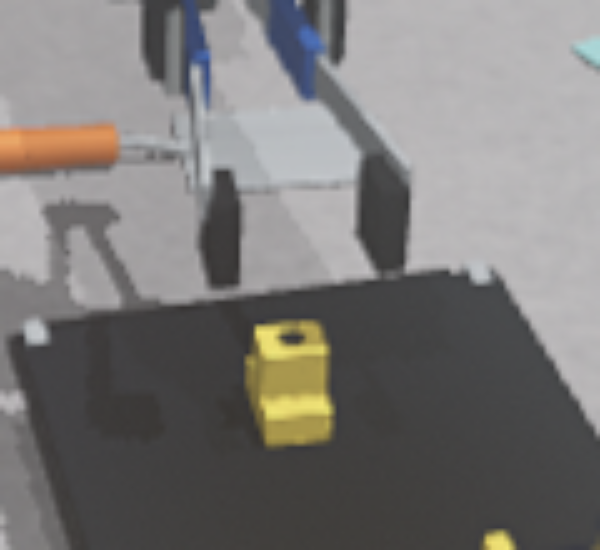

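The tongs hang level with the bracket between the jaw lines: jaws at crop (222,230) and (385,210), bracket (290,385). Only a −2 mm y correction is needed before lowering.

Emit:
send_rows([
  [0.001, -0.002, -0.01, 0, 0, 0, 0.57],
  [0.001, -0.002, -0.02, 0, 0, 0, 0.57],
  [0.001, -0.002, -0.03, 0, 0, 0, 0.57],
  [0.001, -0.002, -0.04, 0, 0, 0, 0.57],
  [0.001, -0.002, -0.05, 0, 0, 0, 0.57],
  [0.001, -0.002, -0.056, 0, 0, 0, 0.57],
  [0.001, -0.002, -0.061, 0, 0, 0, 0.57],
  [0.001, -0.002, -0.064, 0, 0, 0, 0.57],
  [0.001, -0.002, -0.064, 0, 0, 0, 0.57],
  [0.001, -0.002, -0.064, 0, 0, 0, 0.57],
])

```text
time_s: 13.55
ee_pos: [511.6, -6.8, 80.4]
orientation: [0.0, 0.072, 0.997, -0.0]
contact_force: [0.3, -0.2, -1.3]
opening: 0.567
grip_force: 4.3
```

```bash
python3 - <<'E'
from h import *
S=snap("scene")
cv2.imwrite("pics/c5.png",cv2.resize(S["color"][230:330,270:390],None,fx=6,fy=6)[...,::-1])
E
```

```text
(no output)
```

View pics/c5.png

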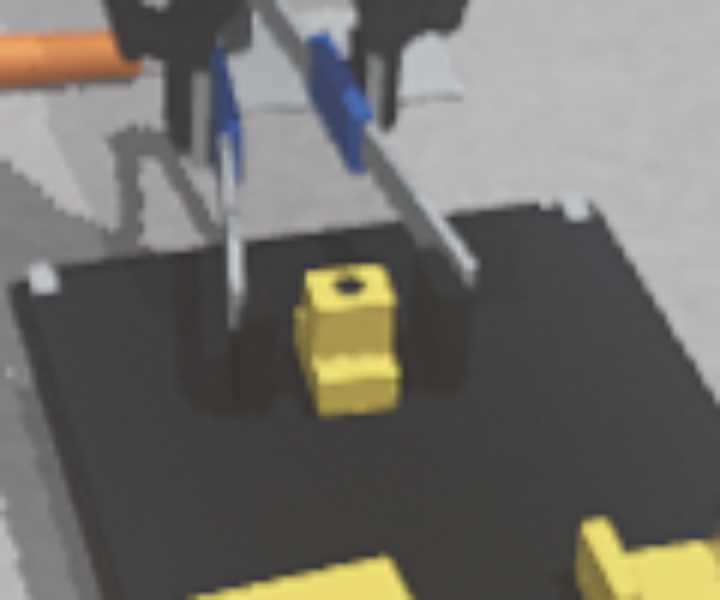

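Both jaws straddle the bracket, jaws at crop (255,365) and (440,350) with the bracket centred at (350,340). Closing.

Emit:
send_rows([
  [0, 0, 0.001, 0, 0, 0, 0.54],
  [0, 0, 0.001, 0, 0, 0, 0.51],
  [0, 0, 0.001, 0, 0, 0, 0.48],
  [0, 0, 0.001, 0, 0, 0, 0.46],
  [0, 0, 0.001, 0, 0, 0, 0.44],
  [0, 0, 0.001, 0, 0, 0, 0.42],
  [0, 0, 0.001, 0, 0, 0, 0.4],
  [0, 0, 0.001, 0, 0, 0, 0.38],
  [0, 0, 0.001, 0, 0, 0, 0.36],
  [0, 0, 0.001, 0, 0, 0, 0.34],
])

```text
time_s: 14.43
ee_pos: [511.6, -6.7, 81.4]
orientation: [0.0, 0.072, 0.997, 0.0]
contact_force: [-2.6, 1.3, 2.7]
opening: 0.405
grip_force: 60.0
```

Emit:
send_rows([
  [0, 0, 0, 0, 0, 0, 0.3],
  [0, 0, 0, 0, 0, 0, 0.3],
  [0, 0, 0, 0, 0, 0, 0.3],
  [0, 0, 0, 0, 0, 0, 0.3],
  [0, 0, 0, 0, 0, 0, 0.3],
  [0, 0, 0, 0, 0, 0, 0.3],
  [0, 0, 0, 0, 0, 0, 0.3],
])

```text
time_s: 15.02
ee_pos: [511.5, -6.7, 81.3]
orientation: [0.0, 0.072, 0.997, -0.0]
contact_force: [-1.4, 1.8, 3.4]
opening: 0.4
grip_force: 60.1
```

Emit:
send_rows([
  [0, 0, 0.005, 0, 0, 0, 0.3],
  [0, 0, 0.015, 0, 0, 0, 0.3],
  [0, 0, 0.03, 0, 0, 0, 0.3],
  [0, 0, 0.047, 0, 0, 0, 0.3],
  [0, 0, 0.065, 0, 0, 0, 0.3],
  [0, 0, 0.083, 0, 0, 0, 0.3],
  [0, 0, 0.1, 0, 0, 0, 0.3],
  [0, 0, 0.111, 0, 0, 0, 0.3],
  [0, 0, 0.118, 0, 0, 0, 0.3],
  [0, 0, 0.12, 0, 0, 0, 0.3],
])

```text
time_s: 15.85
ee_pos: [511.8, -6.9, 202.4]
orientation: [0.001, 0.072, 0.997, 0.0]
contact_force: [0.2, 0.8, -1.4]
opening: 0.407
grip_force: 60.0
```

Emit:
send_rows([
  [0, 0, 0, 0, 0, 0, 0.3],
  [0, 0, 0, 0, 0, 0, 0.3],
  [0, 0, 0, 0, 0, 0, 0.3],
  [0, 0, 0, 0, 0, 0, 0.3],
  [0, 0, 0, 0, 0, 0, 0.3],
  [0, 0, 0, 0, 0, 0, 0.3],
  [0, 0, 0, 0, 0, 0, 0.3],
  [0, 0, 0, 0, 0, 0, 0.3],
])

```text
time_s: 16.52
ee_pos: [511.5, -6.8, 201.2]
orientation: [-0.0, 0.072, 0.997, -0.0]
contact_force: [-0.8, -0.2, -2.2]
opening: 0.407
grip_force: 60.0
```

```bash
python3 - <<'E'
from h import *
S=snap("scene"); save(S,"s6.png")
E
```

```text
(no output)
```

View pics/s6.png

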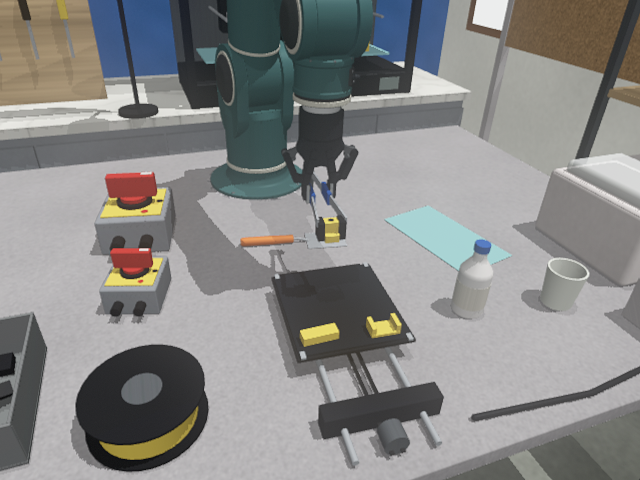

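The tongs hold the bracket at (330,230), well above the bed. The other prints, scraper and bottle have not moved, and the handle is still off. Handing in.

```bash
python3 -c "
from cell import arm
print(arm.sign_off())"
```

```text
the job is handed in; nothing more can be done
None
```

The job is handed in: the heater handle is off, and the gripper is holding the tongs with the bracket in their jaws about 12 cm above the bed. The final camera view showed nothing else moved; the sign-off returned no verdict.

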